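# Shut the balance's draught shield and tare it

## Task

Get the balance ready to weigh: push its sliding glass roof and its left side door fully shut by their blue grips, then, with both shut, press the green tare key right down and let it come back up. Leave the red standby key alone, leave the weight standing on the pan, and do not move, knock over or pick up any of the other things on the table.

Things in the scene. Friction and masses are not known exactly. Their poses are not given: they have to be found in the camera images.
- balance: White laboratory balance, fixed; 210 mm wide. Origin: on the table at mid-width; x points from its front to its rear, y to its left, z up. Console 55 mm high from x = -160 to -60 mm with a display between two keys; behind it, to x = +170, a glass chamber 210 mm high with a pan, a sliding glass roof and, on its left (+y), a sliding glass door. Right and front panes are fixed.
- roof (a joint): How far the glass roof panel is open, in m: 0 = shut (a firm stop), up to 0.09 = open. It slides along the balance's x axis; opening is to the rear (+x), so it is shut by pushing it forward (-x). About 1.5 N of friction; it stays where it is left.
- roof_ridge (a point): Centre of the top edge of the blue ridge on the roof panel, moving with it. The ridge stands 27 mm up from the glass (its top 242 mm above the table), is 80 mm wide across (balance y) and 12 mm thick (balance x). Roof shut: it is at (-30, 0, 242) mm in the balance's frame. The glass round it is flat.
- door (a joint): How far the left glass side door is open, in m: 0 = shut (a firm stop), up to 0.09 = open. It slides along the balance's x axis; opening is to the rear (+x), so it is shut by pushing it forward (-x). About 1.5 N of friction; it stays where it is left.
- door_handle (a point): Centre of the top edge of the blue handle of the side door, moving with it. The handle is an upright blade that sticks out 52 mm from the outside of the door (from y = 102 to 154 mm in the balance's frame), 12 mm thick (balance x), from 167 to 222 mm above the table. Door shut: this point is at (-40, 128, 222) mm in the balance's frame.
- tare (a joint): Travel of the green tare key, in m: 0 = up, 0.006 = fully down. Spring return, about 5 N to push it fully down.
- tare_top (a point): Centre of the top of the green tare key, a round button of 28 mm diameter pressed straight down, on the console at (-125, -67) mm in the balance's frame (the right-hand key); 65 mm in front of the 210 mm high front pane.
- standby (a joint): Travel of the red standby key, in m: 0 = up, 0.006 = fully down. Not to be pressed.
- standby_top (a point): Centre of the top of the red standby key, same size, on the console at (-125, +67) mm in the balance's frame (the left-hand key).
- weight: Loose brass 200 g test weight with a knob, 30 mm diameter, 54 mm tall, standing on the pan inside the chamber. Origin: centre of its foot.
- amber_jar: Loose amber jar, 52 mm diameter, 85 mm tall, standing to the front left of the balance. Origin: centre of its foot.
- beaker: Loose glass beaker, 64 mm diameter at the rim, 85 mm tall, standing to the right of the balance. Origin: centre of its foot.
- tip_box: Loose blue pipette-tip box, 115 x 80 x 60 mm, on the left of the table. Origin: centre of its underside.
- bottle: Loose white bottle with a red cap, 66 mm diameter, 160 mm tall, on the right of the table. Origin: centre of its foot.
- spatula: Loose weighing spoon lying flat on the front right of the table, handle towards its own -x. Origin: on its underside.
- tall_jar: Loose clear jar with a red lid, 80 mm diameter, 130 mm tall, on the left of the table. Origin: centre of its foot.

How it is judged:
By the outcome, as a careful person would: the job done as asked, in the order asked, and still so for the second after the job is handed in, with the robot touching nothing.
It also fails if it takes over 58 s, if anything falls off the work surface, if the arm or the gripper's body presses on something with over 40 N, if the wrist force passes 120 N, or if a joint passes its speed limit or range.

## Robot

A 6-joint arm with a two-finger parallel gripper is mounted at the origin on the work surface. World frame = base frame: x ahead of the robot, y to its left, z up, the work surface at z = 0. Lengths are in m, angles in rad, forces in N, time in s.
With the tool pointing down it reaches from about 0.275 to 0.75 m from the base axis. Payload 10.2 kg.
Tool frame: the origin (TCP) lies on the mounting face of the last link; the fingertips stand 166 mm ahead of it and the grasp point (between the pads) lies 147 mm ahead of it; z points along the fingers, x is the direction in which the jaws open and shut, and the axes are right-handed (so a half turn about z gives the same grasp; the last joint's range is limited). The gripper opens to 88 mm and grips with 3 to 60 N. Pads are 18 mm wide; open, the fingers measure 123 mm over their backs; the gripper's body (75 mm by 187 mm) begins 45 mm behind the grasp point.
Start: joints at [0.993, 0.313, 1.498, -0, 1.331, -0.223], TCP at [0.182, 0.492, 0.405] pointing down, gripper open.
Joint ranges: [-2.94, 2.94], [-0.97, 2.17], [0.19, 2.56], [-1.23, 4.37], [0.02, 3.11], [-2.88, 2.88]. Speed limits (rad/s): [2.39, 2.39, 3.01, 3.14, 3.14, 3.14].

## Interface

Orientations are given as a 3x3 rotation matrix whose columns are the frame's x, y, z axes.
In Python, from plant import * gives the robot as it stands.
- The arm moves only by the tool carry_out, never from a script. Its argument "targets" is a list of rows, each a list of 3 entries, a list of its own where there are three numbers: the finger opening in mm, from 0 to 88.1, then the shift along the tool's x, y, z in mm, then the turn, a rotation vector about the tool's x, y, z in degrees. A call has 1 to 12 rows; each row is the pose to reach, as a shift and turn from the pose measured when the call began, along the tool's axes at that moment; what a row does not reach only later rows make up. A row lasts 1/8 s, in which the tool goes at most 62.5 mm and 10.7 degrees, less where a joint would pass 70% of its speed; a pose out of reach is approached as far as the arm can. A call with a gripper value outside its range is refused whole. The fingers move at their own pace and stop on an object; the grip force is fixed at half the most. Time passes only in rows, so rows that repeat a pose let the fingers close. It gives the time, the measured TCP pose, the force and the opening at its end, in the units of the state.
- observe(): the state, without advancing time (a new reading comes with each control period).
- capture(name): name is "scene" or "top"; returns the picture (480x640x3 uint8, red, green, blue); there is no depth.
- camera_info(name): a dict with "fov_y" (degrees; the focal length in pixels is half the picture's height over the tangent of half this angle, whatever the lens; pixels are square), "cx", "cy" (the principal point, pixels), "origin" and "attitude" of the camera in the world. Camera axes: x right, y down, z forward; pixel columns grow to the right and rows downward; lengths in m; the calibration is good to about 2 mm. A picture is of the moment at which its call begins. camera_info takes no time and is no camera call.
- sign_off(): hands the job in, once; it reports no verdict.
The state is a dict: "t": time; "qpos": joint angles; "qvel": joint speeds; "tau": joint torques, N m; "ee_pos": TCP position; "ee_rot": TCP orientation; "wrist_force": force on the tool from outside, world axes, zero at the start; "moment": the same for the moment, N m; "gripper_width": finger opening in m.
Only numpy, scipy, OpenCV 4.12 (cv2) and the standard library are available. Lean on these libraries where they do the work, as an engineer would, in place of code of your own. Each camera call takes 0.05 s, during which the arm holds its last target. There are 200 camera calls.

## Working session

There is one attempt and no reset: what is moved stays moved. The work goes in short steps, Python scripts to look and compute and a tool call to move; the robot and the scene stay as the last step left them, time stands still between calls to the robot, and variables do not carry over. Pictures are saved under pics/ and viewed, about 8 in all and at most 12, crops included, and the job is handed in when it is done.

Besides the shell and the picture viewer there is one more tool, called after "Emit:" as name(argument=value, ...), one argument or row to a line, values as JSON. carry_out: Moves the arm, as the interface text tells. Its arguments: {"type":"object","properties":{"targets":{"type":"array","items":{"type":"array"}}},"required":["targets"]}

```bash
mkdir -p pics; python3 - <<'E'
from plant import *
import cv2
for n in("scene","top"):
    cv2.imwrite(f"pics/{n}0.png",capture(n)[:,:,::-1]); print(n,camera_info(n))
print(observe())
E
```

```text
scene {'fov_y': 45.54152628001871, 'cx': 313.60148751821487, 'cy': 240.60980885724237, 'origin': array([0.92295916, 0.07541126, 1.4070977 ]), 'attitude': array([[-0.17799493,  0.93422974, -0.30908349],
       [ 0.98402513,  0.16786406, -0.05929754],
       [-0.00351352, -0.31470058, -0.94918449]])}
top {'fov_y': 42.65254350643922, 'cx': 322.2476841580989, 'cy': 237.2558433788013, 'origin': array([ 0.20746579, -0.02468781,  1.61469622]), 'attitude': array([[-0.01305153, -0.97889246,  0.20395884],
       [-0.9998975 ,  0.01397751,  0.00310005],
       [-0.00588546, -0.20389748, -0.97897456]])}
{'t': 0.1, 'qpos': array([ 9.92633532e-01,  3.13337983e-01,  1.49829234e+00, -2.94409749e-05,
        1.33102347e+00, -2.23406371e-01]), 'qvel': array([ 8.45185171e-04,  1.86190441e-04, -1.11481850e-03,  1.04742016e-03,
       -1.30374047e-04, -6.46595593e-05]), 'tau': array([ 2.00273462e-03, -4.02810824e+01, -2.52645278e+01,  6.95036142e-02,
        3.41725338e-02, -6.77546450e-05]), 'ee_pos': array([0.18236371, 0.49227485, 0.40427279]), 'ee_rot': array([[ 3.47355107e-01,  9.37733502e-01, -5.55949352e-04],
       [ 9.37733089e-01, -3.47355490e-01, -9.04301889e-04],
       [-1.04110624e-03, -2.07218224e-04, -9.99999437e-01]]), 'wrist_force': array([ 0.20304376, -0.94633643, -1.07394521]), 'moment': array([-0.0431001 , -0.01631524, -0.02887011]), 'gripper_width': 0.08826643141073443}
```

View pics/scene0.png

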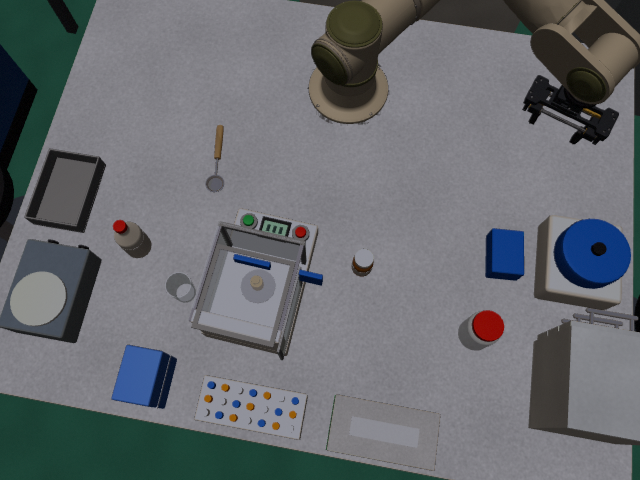

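View pics/top0.png

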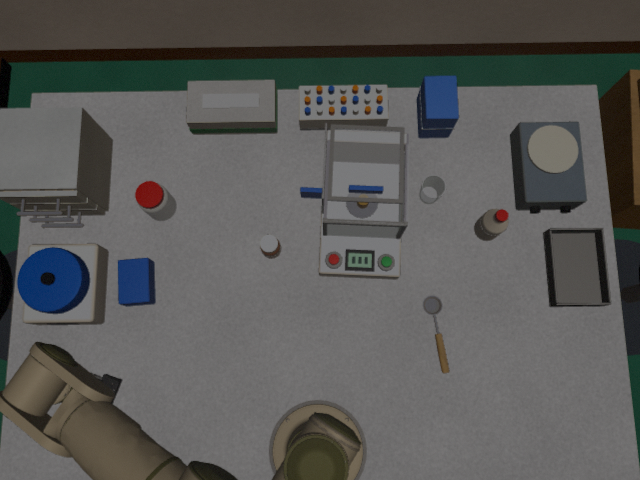

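The pictures show the balance facing the robot. In top, the ridge is at about (366,189), the handle at (311,193), the green key at (386,262) and the red key at (334,260). In scene, the ridge is at (252,262), the handle at (311,278), the green key at (249,220) and the red key at (301,232). The jar is at top (269,245).

```bash
cat > h.py <<'E'
import cv2,numpy as np
from plant import *
def ray(n,u,v):
    c=camera_info(n); f=240/np.tan(np.radians(c["fov_y"]/2))
    d=np.array(c["attitude"])@[(u-c["cx"])/f,(v-c["cy"])/f,1]; return np.array(c["origin"]),d/np.linalg.norm(d)
def plane(n,u,v,z):
    o,d=ray(n,u,v); return o+d*(z-o[2])/d[2]
def tri(a,b):
    (o,d),(p,e)=ray("scene",*a),ray("top",*b)
    s=np.linalg.lstsq(np.c_[d,-e],p-o,rcond=None)[0]; x,y=o+d*s[0],p+e*s[1]
    return (x+y)/2,np.linalg.norm(x-y)
def mask(img,col):
    h=cv2.cvtColor(img,cv2.COLOR_RGB2HSV)
    r={"blue":[(100,130,40),(125,255,255)],"green":[(50,120,50),(75,255,255)],"red":[(0,150,60),(8,255,255)]}[col]
    return cv2.inRange(h,np.array(r[0]),np.array(r[1]))
def blob(img,col,at,r=28):
    m=mask(img,col); n,l,s,c=cv2.connectedComponentsWithStats(m)
    k=[i for i in range(1,n) if np.hypot(*(c[i]-at))<r and s[i,4]>20]
    if not k: return None
    k=max(k,key=lambda i:s[i,4]); ys,xs=np.where(l==k)
    return c[k],cv2.minAreaRect(np.c_[xs,ys].astype(np.float32)),s[k,4]
E
python3 - <<'E'
from h import *
A,B=capture("scene"),capture("top")
P={"ridge":("blue",(252,262),(366,189)),"handle":("blue",(311,278),(311,193)),"green":("green",(249,220),(386,262)),"red":("red",(301,232),(334,260))}
for k,(c,a,b) in P.items():
    x,y=blob(A,c,a),blob(B,c,b); print(k,x,y); 
    if x and y: print("   ",tri(x[0],y[0]))
    for z in ((.06,) if k in("green","red") else (.242,.222)): print(z,plane("scene",*x[0],z),plane("top",*y[0],z))
for n,p,z in(("top",(269,240),.085),("scene",(364,257),.085)): print("jar",plane(n,*p,z))
cv2.imwrite("pics/z1.png",cv2.resize(np.hstack([A[190:370,170:370],B[110:290,250:450]])[:,:,::-1],None,fx=2,fy=2,interpolation=3))
E
```

```text
ridge (array([251.69620253, 260.89029536]), ((251.69178771972656, 261.3098449707031), (37.333412170410156, 7.501038074493408), 13.240518569946289), np.int32(237)) (array([365.40384615, 187.82051282]), ((365.4835205078125, 187.8951416015625), (33.09627914428711, 4.7458815574646), 2.385944128036499), np.int32(156))
    (array([ 0.61028755, -0.12088991,  0.23697936]), np.float64(0.002830958399273911))
0.242 [ 0.61143792 -0.11864037  0.242     ] [ 0.60910435 -0.12193155  0.242     ]
0.222 [ 0.60609036 -0.12197144  0.222     ] [ 0.61495617 -0.12334838  0.222     ]
handle (array([310.55555556, 275.03921569]), ((310.29248046875, 275.22637939453125), (24.03809928894043, 7.6921916007995605), 15.945395469665527), np.int32(153)) (array([311.4787234 , 189.80851064]), ((311.0, 190.0), (4.0, 20.0), 90.0), np.int32(94))
    (array([0.61337866, 0.00606178, 0.21597757]), np.float64(0.004800831766897761))
0.242 [0.61983113 0.00990466 0.242     ] [0.60616461 0.00315777 0.242     ]
0.222 [0.61462765 0.00878017 0.222     ] [0.6119736  0.00356348 0.222     ]
green (array([247.95294118, 219.57647059]), ((248.0, 219.5), (9.0, 10.0), 90.0), np.int32(85)) (array([386.05333333, 261.34666667]), ((386.0, 261.5), (9.0, 8.0), 90.0), np.int32(75))
    (array([ 0.46352407, -0.17973025,  0.07362746]), np.float64(0.002452838512257302))
0.06 [ 0.45867233 -0.18109701  0.06      ] [ 0.4660252  -0.18232623  0.06      ]
red (array([300.04494382, 231.53932584]), ((300.0, 231.5), (9.0, 10.0), 90.0), np.int32(89)) (array([333.30769231, 258.76923077]), ((333.5, 258.5), (9.0, 9.0), 90.0), np.int32(78))
    (array([ 0.47192851, -0.04607133,  0.0746498 ]), np.float64(0.0022321987565516147))
0.06 [ 0.46681924 -0.04628767  0.06      ] [ 0.47461714 -0.04738903  0.06      ]
jar [0.5209719  0.11552878 0.085     ]
jar [0.51193327 0.11989923 0.085     ]
```

View pics/z1.png

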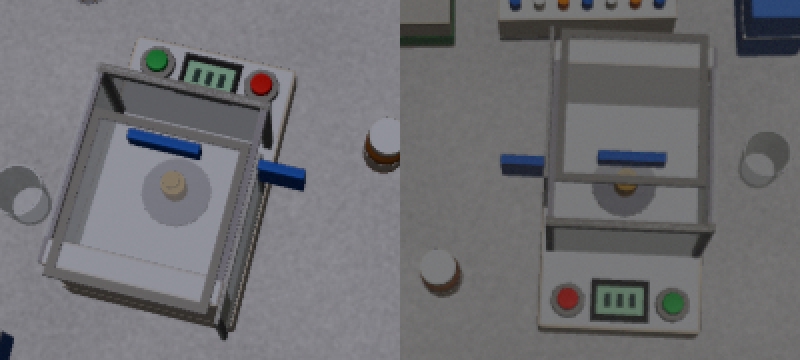

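```bash
cat >> h.py <<'E'
from scipy.spatial.transform import Rotation as R
O=np.array([.5925,-.1208]); YAW=np.radians(-3.6)
def world(bx,by): c,s=np.cos(YAW),np.sin(YAW); return O+[c*bx-s*by,s*bx+c*by]
def bal(p): c,s=np.cos(YAW),np.sin(YAW); d=np.array(p)[:2]-O; return np.array([c*d[0]+s*d[1],-s*d[0]+c*d[1]])
def to(bx,by,ztip,yaw=0):  # balance coords m, tip height, tool-x yaw rel. balance (deg)
    s=observe(); E=np.array(s["ee_rot"]); w=world(bx,by); a=YAW+np.radians(yaw)
    T=np.array([[np.cos(a),np.sin(a),0],[np.sin(a),-np.cos(a),0],[0,0,-1]])
    d=E.T@(np.r_[w,ztip+.166]-s["ee_pos"])*1e3
    r=R.from_matrix(E.T@T).as_rotvec(degrees=True); print(d.round(1).tolist(),r.round(1).tolist())
def now():
    s=observe(); print("t %.2f tip bal"%s["t"],(bal(s["ee_pos"])*1e3).round(1),"z %.1f"%(s["ee_pos"][2]*1e3-166),"F",np.round(s["wrist_force"],1),"w %.3f"%s["gripper_width"])
E
python3 -c "
from h import *
now();to(.056,0,.285);to(.056,0,.225)"
```

```text
t 0.20 tip bal [-447.8  586.1] z 238.4 F [ 0.   0.5 -0.4] w 0.088
[-416.3, 651.2, -46.4] [0.0, 0.0, 73.3]
[-416.3, 651.2, 13.6] [0.0, 0.0, 73.3]
```

Emit:
carry_out(
  targets=[
    [0,[0,0,-46],[0,0,0]],
    [0,[-35,54,-46],[0,0,10]],
    [0,[-69,108,-46],[0,0,20]],
    [0,[-104,163,-46],[0,0,30]],
    [0,[-139,217,-46],[0,0,40]],
    [0,[-173,271,-46],[0,0,50]],
    [0,[-208,325,-46],[0,0,60]],
    [0,[-243,380,-46],[0,0,70]],
    [0,[-277,434,-46],[0,0,73]],
    [0,[-312,488,-46],[0,0,73]],
    [0,[-347,542,-46],[0,0,73]],
    [0,[-382,597,-46],[0,0,73]],
  ],
)

```text
t: 1.7
ee_pos: [0.5976, -0.0582, 0.4505]
ee_rot: [[0.998, -0.058, -0.0], [-0.058, -0.998, -0.0], [-0.0, 0.001, -1.0]]
wrist_force: [0.2, -0.2, 0.3]
gripper_width: 0.0007
```

```bash
python3 -c "
from h import *
now();to(.056,0,.285);to(.056,0,.225)"
```

```text
t 1.70 tip bal [ 1.2 62.8] z 284.5 F [ 0.2 -0.2  0.3] w 0.001
[54.5, 63.0, -0.5] [0.0, 0.0, 0.3]
[54.6, 63.0, 59.5] [0.0, 0.0, 0.3]
```

Emit:
carry_out(
  targets=[
    [0,[27,31,0],[0,0,0]],
    [0,[54,63,0],[0,0,0]],
    [0,[54,63,0],[0,0,0]],
    [0,[54,63,20],[0,0,0]],
    [0,[54,63,20],[0,0,0]],
  ],
)

```text
t: 2.33
ee_pos: [0.6476, -0.1235, 0.4293]
ee_rot: [[0.998, -0.058, -0.003], [-0.058, -0.998, 0.001], [-0.003, -0.001, -1.0]]
wrist_force: [0.3, -0.3, -0.3]
gripper_width: 0.0007
```

```bash
python3 - <<'E'
from h import *
now();A,B=capture("scene"),capture("top")
cv2.imwrite("pics/z2.png",cv2.resize(np.hstack([A[170:370,170:370],B[90:290,250:450]])[:,:,::-1],None,fx=2,fy=2,interpolation=3))
to(.056,0,.226)
E
```

```text
t 2.33 tip bal [55.2  0.8] z 263.3 F [ 0.3 -0.3 -0.3] w 0.001
[0.8, 0.6, 39.3] [0.0, -0.0, 0.3]
```

View pics/z2.png

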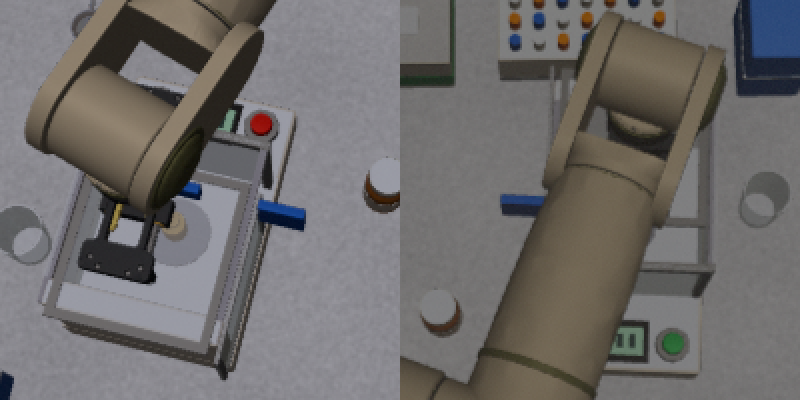

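The arm hides most of the gripper. The ridge end shows in front of it (scene crop, about (187,190)), and the handle is unmoved. I'll go down behind the ridge.

Emit:
carry_out(
  targets=[
    [0,[1,0,15],[0,0,0]],
    [0,[1,0,28],[0,0,0]],
    [0,[1,0,37],[0,0,0]],
    [0,[1,0,37],[0,0,0]],
  ],
)

```text
t: 2.92
ee_pos: [0.6486, -0.1237, 0.3933]
ee_rot: [[0.998, -0.058, -0.001], [-0.058, -0.998, -0.0], [-0.001, 0.0, -1.0]]
wrist_force: [0.1, 0.4, -0.0]
gripper_width: 0.0006
```

Emit:
carry_out(
  targets=[
    [0,[-4,0,0],[0,0,0]],
    [0,[-8,0,0],[0,0,0]],
    [0,[-12,0,0],[0,0,0]],
    [0,[-16,0,0],[0,0,0]],
    [0,[-20,0,0],[0,0,0]],
    [0,[-24,0,0],[0,0,0]],
  ],
)

```text
t: 3.68
ee_pos: [0.6245, -0.1223, 0.3935]
ee_rot: [[0.998, -0.058, -0.001], [-0.058, -0.998, -0.0], [-0.001, 0.0, -1.0]]
wrist_force: [2.6, -0.6, 0.3]
gripper_width: 0.0004
```

Emit:
carry_out(
  targets=[
    [0,[-5,0,0],[0,0,0]],
    [0,[-10,0,0],[0,0,0]],
    [0,[-15,0,0],[0,0,0]],
    [0,[-20,0,0],[0,0,0]],
    [0,[-25,0,0],[0,0,0]],
    [0,[-29,0,0],[0,0,0]],
    [0,[-31,0,0],[0,0,0]],
    [0,[-33,0,0],[0,0,0]],
  ],
)

```text
t: 4.68
ee_pos: [0.5914, -0.1204, 0.3936]
ee_rot: [[0.998, -0.058, -0.001], [-0.058, -0.998, -0.0], [-0.001, 0.0, -1.0]]
wrist_force: [1.7, 0.6, -0.8]
gripper_width: 0.0005
```

Emit:
carry_out(
  targets=[
    [0,[-1,0,0],[0,0,0]],
    [0,[-2,0,0],[0,0,0]],
    [0,[-3,0,0],[0,0,0]],
    [0,[-4,0,0],[0,0,0]],
  ],
)

```text
t: 5.18
ee_pos: [0.5874, -0.1201, 0.3936]
ee_rot: [[0.998, -0.058, -0.001], [-0.058, -0.998, -0.0], [-0.001, 0.0, -1.0]]
wrist_force: [1.5, 1.8, -0.9]
gripper_width: 0.0005
```

Emit:
carry_out(
  targets=[
    [0,[-1,0,0],[0,0,0]],
    [0,[-2,0,0],[0,0,0]],
    [0,[-3,0,0],[0,0,0]],
    [0,[-4,0,0],[0,0,0]],
  ],
)

```text
t: 5.68
ee_pos: [0.5834, -0.1199, 0.3936]
ee_rot: [[0.998, -0.058, 0.0], [-0.058, -0.998, -0.0], [0.0, 0.0, -1.0]]
wrist_force: [6.0, 0.7, -1.6]
gripper_width: 0.0006
```

Force is rising, so the stop is close. I'll take smaller steps.

Emit:
carry_out(
  targets=[
    [0,[-1,0,0],[0,0,0]],
    [0,[-1,0,0],[0,0,0]],
  ],
)

```text
t: 5.92
ee_pos: [0.5829, -0.1199, 0.3936]
ee_rot: [[0.998, -0.058, 0.003], [-0.058, -0.998, -0.0], [0.003, 0.0, -1.0]]
wrist_force: [10.1, -0.2, -2.6]
gripper_width: 0.0004
```

Emit:
carry_out(
  targets=[
    [0,[-1,0,0],[0,0,0]],
    [0,[-1,0,0],[0,0,0]],
  ],
)

```text
t: 6.18
ee_pos: [0.5824, -0.1198, 0.3937]
ee_rot: [[0.998, -0.058, 0.007], [-0.058, -0.998, -0.001], [0.007, 0.0, -1.0]]
wrist_force: [8.9, 0.5, -2.5]
gripper_width: 0.0003
```

Emit:
carry_out(
  targets=[
    [0,[5,0,0],[0,0,0]],
    [0,[15,0,0],[0,0,0]],
    [0,[15,0,-30],[0,0,0]],
    [0,[15,0,-55],[0,0,0]],
    [0,[15,0,-55],[0,0,0]],
  ],
)

```text
t: 6.8
ee_pos: [0.5972, -0.1206, 0.4502]
ee_rot: [[0.998, -0.058, 0.009], [-0.058, -0.998, -0.002], [0.009, 0.002, -1.0]]
wrist_force: [-0.2, 0.0, -0.8]
gripper_width: 0.0006
```

```bash
python3 -c "
from h import *
now();to(.054,.132,.28);to(.054,.132,.188)"
```

```text
t 6.80 tip bal [4.7 0.5] z 284.2 F [-0.2  0.  -0.8] w 0.001
[49.9, -131.3, 4.4] [0.1, -0.5, 0.3]
[49.1, -131.4, 96.4] [0.1, -0.5, 0.3]
```

Emit:
carry_out(
  targets=[
    [0,[20,-50,0],[0,-0.5,0]],
    [0,[40,-100,0],[0,-0.5,0]],
    [0,[49,-131,0],[0,-0.5,0]],
    [0,[49,-131,0],[0,-0.5,0]],
    [0,[49,-131,0],[0,-0.5,0]],
  ],
)

```text
t: 7.42
ee_pos: [0.6537, 0.0065, 0.4494]
ee_rot: [[0.998, -0.058, -0.001], [-0.058, -0.998, -0.002], [-0.001, 0.002, -1.0]]
wrist_force: [1.2, -1.7, -0.1]
gripper_width: 0.0
```

```bash
python3 - <<'E'
from h import *
now();A,B=capture("scene"),capture("top")
cv2.imwrite("pics/z3.png",cv2.resize(np.hstack([A[170:370,170:370],B[90:290,250:450]])[:,:,::-1],None,fx=2,fy=2,interpolation=3))
to(.054,.132,.188)
x=blob(A,"blue",(251,250)); print(x)
if x: print(bal(plane("scene",*x[0],.237)))
E
```

```text
t 7.42 tip bal [ 53.1 130.9] z 283.4 F [ 1.2 -1.7 -0.1] w 0.000
[1.0, -1.7, 96.0] [0.1, -0.0, 0.2]
(array([250.12738854, 239.21019108]), ((249.5421142578125, 239.31739807128906), (21.58651351928711, 7.870082855224609), 12.994616508483887), np.int32(157))
[-0.02862872 -0.0141424 ]
```

View pics/z3.png

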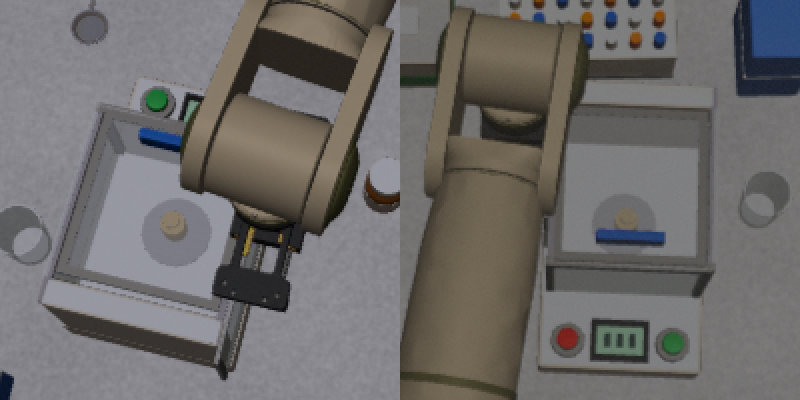

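The roof looks shut, with its ridge at x≈-29 mm in the balance frame, and the weight is still on the pan. Next I'll lower behind the door handle.

Emit:
carry_out(
  targets=[
    [0,[1,-2,25],[0,0,0]],
    [0,[1,-2,50],[0,0,0]],
    [0,[1,-2,75],[0,0,0]],
    [0,[1,-2,95],[0,0,0]],
    [0,[1,-2,95],[0,0,0]],
  ],
)

```text
t: 8.15
ee_pos: [0.6544, 0.0069, 0.3538]
ee_rot: [[0.998, -0.06, -0.003], [-0.06, -0.998, -0.001], [-0.003, 0.002, -1.0]]
wrist_force: [-0.1, -0.6, -0.5]
gripper_width: 0.0005
```

Emit:
carry_out(
  targets=[
    [0,[-4,0,0],[0,0,0]],
    [0,[-8,0,0],[0,0,0]],
    [0,[-12,0,0],[0,0,0]],
    [0,[-16,0,0],[0,0,0]],
    [0,[-20,0,0],[0,0,0]],
    [0,[-24,0,0],[0,0,0]],
  ],
)

```text
t: 8.9
ee_pos: [0.6303, 0.0084, 0.3541]
ee_rot: [[0.998, -0.06, -0.002], [-0.06, -0.998, -0.001], [-0.002, 0.002, -1.0]]
wrist_force: [1.2, 0.4, -0.0]
gripper_width: 0.0003
```

Emit:
carry_out(
  targets=[
    [0,[-5,0,0],[0,0,0]],
    [0,[-10,0,0],[0,0,0]],
    [0,[-15,0,0],[0,0,0]],
    [0,[-20,0,0],[0,0,0]],
    [0,[-25,0,0],[0,0,0]],
    [0,[-30,0,0],[0,0,0]],
    [0,[-35,0,0],[0,0,0]],
    [0,[-39,0,0],[0,0,0]],
    [0,[-42,0,0],[0,0,0]],
    [0,[-44,0,0],[0,0,0]],
  ],
)

```text
t: 10.15
ee_pos: [0.5862, 0.011, 0.3542]
ee_rot: [[0.998, -0.06, -0.002], [-0.06, -0.998, -0.001], [-0.002, 0.002, -1.0]]
wrist_force: [0.8, -0.6, -0.9]
gripper_width: 0.0007
```

Emit:
carry_out(
  targets=[
    [0,[-1,0,0],[0,0,0]],
    [0,[-2,0,0],[0,0,0]],
    [0,[-3,0,0],[0,0,0]],
    [0,[-4,0,0],[0,0,0]],
  ],
)

```text
t: 10.65
ee_pos: [0.5827, 0.0112, 0.3543]
ee_rot: [[0.998, -0.061, 0.001], [-0.061, -0.998, -0.002], [0.001, 0.002, -1.0]]
wrist_force: [12.2, -1.1, -5.0]
gripper_width: 0.0003
```

Emit:
carry_out(
  targets=[
    [0,[-1,0,0],[0,0,0]],
    [0,[-2,0,0],[0,0,0]],
  ],
)

```text
t: 10.9
ee_pos: [0.5817, 0.0112, 0.3544]
ee_rot: [[0.998, -0.061, 0.007], [-0.061, -0.998, -0.002], [0.008, 0.001, -1.0]]
wrist_force: [18.6, 0.5, -8.2]
gripper_width: 0.0005
```

Emit:
carry_out(
  targets=[
    [0,[5,0,0],[0,0,0]],
    [0,[15,0,0],[0,0,0]],
    [0,[15,0,-40],[0,0,0]],
    [0,[15,0,-80],[0,0,0]],
    [0,[15,0,-100],[0,0,0]],
    [0,[15,0,-100],[0,0,0]],
  ],
)

```text
t: 11.65
ee_pos: [0.5961, 0.0105, 0.4556]
ee_rot: [[0.998, -0.061, 0.01], [-0.061, -0.998, -0.002], [0.01, 0.002, -1.0]]
wrist_force: [-0.2, 0.4, 0.5]
gripper_width: 0.0007
```

```bash
python3 -c "
from h import *
now();to(-.125,-.067,.28,-90)"
```

```text
t 11.65 tip bal [ -4.7 131.2] z 289.6 F [-0.2  0.4  0.5] w 0.001
[-120.8, 198.0, 8.8] [-0.4, -0.5, 90.1]
```

Emit:
carry_out(
  targets=[
    [0,[-13,22,0],[0,0,10]],
    [0,[-27,44,0],[0,0,20]],
    [0,[-40,66,0],[0,0,30]],
    [0,[-54,88,0],[0,0,40]],
    [0,[-67,110,0],[0,0,50]],
    [0,[-80,132,0],[0,0,60]],
    [0,[-94,154,0],[0,0,70]],
    [0,[-107,176,0],[0,0,80]],
    [0,[-120,198,0],[0,0,90]],
    [0,[-120,198,0],[0,0,90]],
    [0,[-120,198,0],[0,0,90]],
  ],
)

```text
t: 13.02
ee_pos: [0.4646, -0.1795, 0.4541]
ee_rot: [[-0.058, -0.998, 0.009], [-0.998, 0.058, -0.001], [0.001, -0.009, -1.0]]
wrist_force: [-0.7, 0.5, -0.2]
gripper_width: 0.0004
```

```bash
python3 - <<'E'
from h import *
now();A,B=capture("scene"),capture("top")
cv2.imwrite("pics/z4.png",cv2.resize(np.hstack([A[170:370,170:370],B[90:290,250:450]])[:,:,::-1],None,fx=2,fy=2,interpolation=3))
to(-.125,-.067,.1,-90)
for c,n,I,p,z in(("blue","scene",A,(307,255),.216),("blue","top",B,(311,215),.216),("blue","scene",A,(251,240),.237),("blue","top",B,(366,208),.237)):
    x=blob(I,c,p)
    if x: print(n,p,x[0],x[2],bal(plane(n,*x[0],z)))
E
```

```text
t 13.03 tip bal [-124.   -66.6] z 288.1 F [-0.7  0.5 -0.2] w 0.000
[0.4, 2.8, 188.4] [-0.5, -0.1, 0.3]
scene (307, 255) [315.84824903 254.56420233] 257 [-0.03502341  0.13037044]
top (311, 215) [309.19587629 211.27835052] 97 [-0.03909499  0.1281323 ]
scene (251, 240) [257.58762887 241.16151203] 291 [-0.02819317  0.00269898]
top (366, 208) [359.27927928 207.21621622] 111 [-0.02911357  0.01213695]
```

View pics/z4.png

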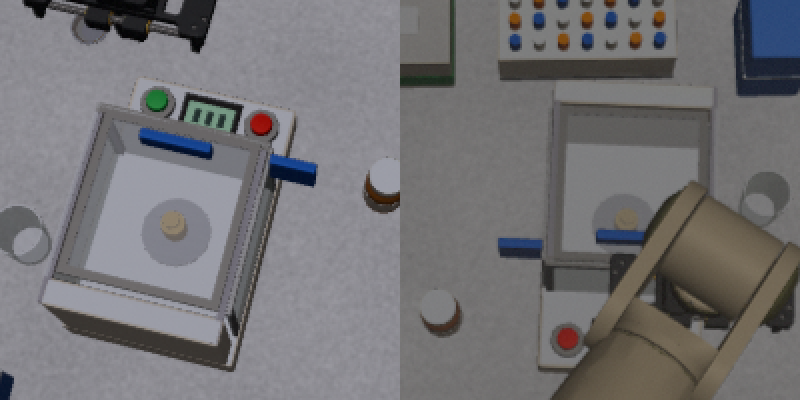

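Both are shut: the ridge reads -29 mm (shut is -30), the handle about -35 to -39 mm (shut is -40), and the weight stands on the pan. Next I'll descend to the tare key.

Emit:
carry_out(
  targets=[
    [0,[0,1,40],[-0.5,0,0]],
    [0,[0,2,80],[-0.5,0,0]],
    [0,[0,3,120],[-0.5,0,0]],
    [0,[0,3,160],[-0.5,0,0]],
    [0,[0,3,190],[-0.5,0,0]],
    [0,[0,3,198],[-0.5,0,0]],
    [0,[0,3,198],[-0.5,0,0]],
  ],
)

```text
t: 14.0
ee_pos: [0.4638, -0.1792, 0.2567]
ee_rot: [[-0.057, -0.998, 0.001], [-0.998, 0.057, -0.001], [0.001, -0.001, -1.0]]
wrist_force: [-0.4, 0.2, 0.1]
gripper_width: 0.0004
```

```bash
python3 -c "
from h import *
now();to(-.125,-.067,.074,-90)"
```

```text
t 14.00 tip bal [-124.8  -66.4] z 90.7 F [-0.4  0.2  0.1] w 0.000
[0.6, 0.3, 16.7] [-0.0, -0.1, 0.3]
```

Emit:
carry_out(
  targets=[
    [0,[0,0,4],[0,0,0]],
    [0,[0,0,8],[0,0,0]],
    [0,[0,0,12],[0,0,0]],
    [0,[0,0,14],[0,0,0]],
    [0,[0,0,16],[0,0,0]],
  ],
)

```text
t: 14.62
ee_pos: [0.4638, -0.1793, 0.2407]
ee_rot: [[-0.057, -0.998, 0.001], [-0.998, 0.057, -0.001], [0.001, -0.001, -1.0]]
wrist_force: [-0.9, 0.6, 2.6]
gripper_width: 0.0006
```

Emit:
carry_out(
  targets=[
    [0,[0,0,1],[0,0,0]],
    [0,[0,0,2],[0,0,0]],
  ],
)

```text
t: 14.88
ee_pos: [0.4638, -0.1792, 0.2389]
ee_rot: [[-0.057, -0.998, 0.001], [-0.998, 0.057, -0.001], [0.001, -0.001, -1.0]]
wrist_force: [-0.7, 0.9, 3.5]
gripper_width: 0.0003
```

Emit:
carry_out(
  targets=[
    [0,[0,0,1],[0,0,0]],
    [0,[0,0,2],[0,0,0]],
  ],
)

```text
t: 15.12
ee_pos: [0.4639, -0.1792, 0.2372]
ee_rot: [[-0.057, -0.998, 0.001], [-0.998, 0.057, -0.001], [0.001, -0.001, -1.0]]
wrist_force: [-4.9, 3.5, 15.7]
gripper_width: 0.0006
```

Emit:
carry_out(
  targets=[
    [0,[0,0,1],[0,0,0]],
    [0,[0,0,1],[0,0,0]],
  ],
)

```text
t: 15.38
ee_pos: [0.4639, -0.1792, 0.2372]
ee_rot: [[-0.057, -0.998, 0.001], [-0.998, 0.057, -0.002], [0.002, -0.001, -1.0]]
wrist_force: [-6.4, 4.5, 16.5]
gripper_width: 0.0007
```

```bash
python3 - <<'E'
from h import *
now();A,B=capture("scene"),capture("top")
cv2.imwrite("pics/z5.png",cv2.resize(np.hstack([A[170:370,170:370],B[90:290,250:450]])[:,:,::-1],None,fx=2,fy=2,interpolation=3))
E
```

```text
t 15.38 tip bal [-124.7  -66.4] z 71.2 F [-6.4  4.5 16.5] w 0.001
```

View pics/z5.png

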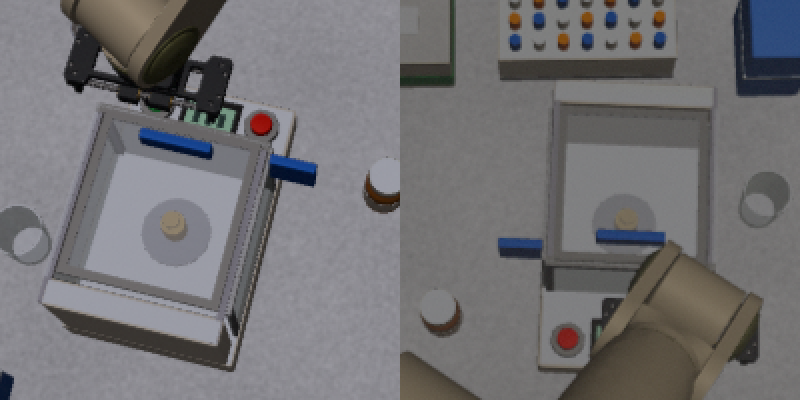

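The fingers rest on the key at a hard stop, with both panes still shut. I'll measure the travel as I let it up.

Emit:
carry_out(
  targets=[
    [0,[0,0,-2],[0,0,0]],
    [0,[0,0,-2],[0,0,0]],
  ],
)

```text
t: 15.72
ee_pos: [0.4639, -0.1792, 0.2393]
ee_rot: [[-0.057, -0.998, 0.001], [-0.998, 0.057, -0.002], [0.002, -0.001, -1.0]]
wrist_force: [-0.9, 1.1, 2.9]
gripper_width: 0.0001
```

Emit:
carry_out(
  targets=[
    [0,[0,0,-1],[0,0,0]],
    [0,[0,0,-1],[0,0,0]],
    [0,[0,0,-1],[0,0,0]],
  ],
)

```text
t: 16.1
ee_pos: [0.4639, -0.1792, 0.2402]
ee_rot: [[-0.057, -0.998, 0.001], [-0.998, 0.057, -0.002], [0.002, -0.001, -1.0]]
wrist_force: [-0.8, 1.4, 3.1]
gripper_width: 0.0004
```

Emit:
carry_out(
  targets=[
    [0,[0,0,-1],[0,0,0]],
    [0,[0,0,-1],[0,0,0]],
    [0,[0,0,-1],[0,0,0]],
  ],
)

```text
t: 16.48
ee_pos: [0.4639, -0.1792, 0.2412]
ee_rot: [[-0.057, -0.998, 0.001], [-0.998, 0.057, -0.002], [0.002, -0.001, -1.0]]
wrist_force: [-0.9, 0.7, 2.5]
gripper_width: 0.0005
```

Emit:
carry_out(
  targets=[
    [0,[0,0,-1],[0,0,0]],
    [0,[0,0,-1],[0,0,0]],
    [0,[0,0,-1],[0,0,0]],
  ],
)

```text
t: 16.85
ee_pos: [0.4638, -0.1792, 0.2422]
ee_rot: [[-0.057, -0.998, 0.001], [-0.998, 0.057, -0.002], [0.002, -0.001, -1.0]]
wrist_force: [-2.6, 0.2, 0.8]
gripper_width: 0.0006
```

Emit:
carry_out(
  targets=[
    [0,[0,0,-2],[0,0,0]],
    [0,[0,0,-2],[0,0,0]],
    [0,[0,0,-2],[0,0,0]],
  ],
)

```text
t: 17.23
ee_pos: [0.4638, -0.1792, 0.2441]
ee_rot: [[-0.057, -0.998, 0.001], [-0.998, 0.057, -0.002], [0.002, -0.001, -1.0]]
wrist_force: [0.3, 1.7, 0.4]
gripper_width: 0.0003
```

The force runs from 5 N or more at z=0.2372 to about zero at z≈0.243, which matches the full 6 mm stroke. Now I'll retreat.

Emit:
carry_out(
  targets=[
    [0,[0,0,-40],[0,0,0]],
    [0,[0,0,-80],[0,0,0]],
    [0,[0,0,-130],[0,0,0]],
    [0,[0,0,-180],[0,0,0]],
    [0,[0,-30,-200],[0,0,0]],
    [0,[-90,30,-200],[0,0,0]],
    [0,[-150,60,-200],[0,0,0]],
    [0,[-200,100,-200],[0,0,0]],
    [0,[-250,120,-200],[0,0,0]],
    [0,[-300,120,-200],[0,0,0]],
    [0,[-300,120,-200],[0,0,0]],
    [0,[-300,120,-200],[0,0,0]],
  ],
)

```text
t: 18.73
ee_pos: [0.3604, 0.1286, 0.4435]
ee_rot: [[-0.054, -0.999, 0.001], [-0.999, 0.054, -0.002], [0.002, -0.001, -1.0]]
wrist_force: [-0.0, -0.4, 0.7]
gripper_width: 0.0001
```

```bash
python3 - <<'E'
from h import *
now();A,B=capture("scene"),capture("top")
cv2.imwrite("pics/z6.png",np.hstack([A[100:400,100:500],B[50:350,130:530]])[:,:,::-1])
for c,a,b in(("green",(249,220),(386,262)),("red",(301,232),(334,260)),("blue",(251,241),(366,208)),("blue",(316,254),(310,212))):
    x,y=blob(A,c,a),blob(B,c,b); 
    if x and y: p,g=tri(x[0],y[0]); print(c,x[0].round(1),y[0].round(1),bal(p).round(4),p[2].round(4))
E
```

```text
t 18.73 tip bal [-247.3  234.3] z 277.5 F [-0.  -0.4  0.7] w 0.000
green [248.  219.7] [386.  261.3] [-0.1248 -0.0668] 0.0737
red [300.1 231.5] [333.4 258.8] [-0.1251  0.067 ] 0.0744
blue [257.6 241. ] [364.7 207.5] [-0.0289  0.0009] 0.2349
blue [316.  254.2] [309.3 211.3] [-0.0376  0.1291] 0.2092
```

View pics/z6.png

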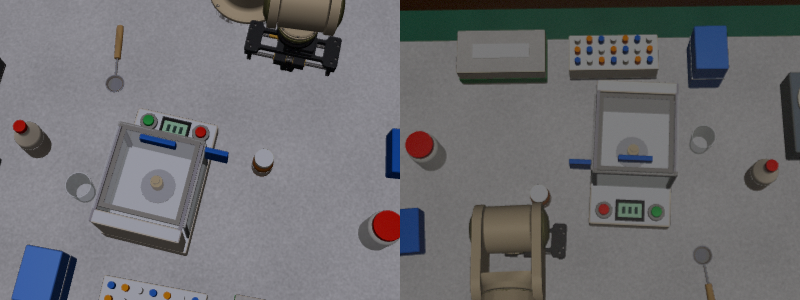

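The roof and door are shut, both keys are up, the weight is on the pan, and the other things in view have not moved. I'm handing the job in.

```bash
python3 -c "
from plant import *
print(sign_off())"
```

```text
the job is handed in; nothing more can be done
None
```

I pushed the roof shut until it met a firm stop at about 10 N, then the door, which stopped at about 19 N. With both shut, I pressed the green tare key to a hard stop at about 16 N, let it back up and moved the arm clear. The job was handed in at about 19 s of the 58 s allowed.

**Roof and door:** In the last pictures the ridge reads x = -29 mm (shut is -30) and the handle -38 mm (shut is -40). I put those gaps down to camera error, since both were already against firm stops.

**Tare key:** It is back at the height it had at the start. The force on letting it up fits the full 6 mm stroke, but the readings are noisy by about ±0.7 N, so that is not an exact measurement.

**Everything else:** The red standby key is unmoved, and the weight is standing on the pan. The other loose things in the last view look undisturbed; I compared them only by eye. The arm is touching nothing, and no check failed.

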